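Clear the showing pad and present the marble dish

TASK

Drop the chipped red figurine that stands on the dark showing pad into the wire reject basket. Then lift the teal dish by its brass handle, with the orange marble lying loose in it, and bring it over the cleared pad, turned about a quarter turn so that the red bead on its rim points the way the pad's brass arrow points; keep the marble in the middle of the dish all the while and disturb no other goods. Finish while still holding the dish there: level, still, centred over the pad, with its underside about 10 cm above the pad.

Things in the scene. Friction and masses are not known exactly. Their poses are not given: they have to be found in the camera images.
- dish_grip (a point): Centre of the grip bar: the flat straight brass top of the hoop handle arching over the dish's middle. Bar 60 mm long (dish y), 12 mm wide (dish x), 14 mm high; its centre 110 mm above the dish's underside, straight above the dish's centre. Axes are the dish's: z up, x towards the red bead on the rim. At the start the dish stands level on the stand.
- dish_center (a point): Middle of the dish's upper face, where the marble lies: 10 mm above the dish's underside, 100 mm below the centre of the grip bar. The dish is a teal round plate 140 mm across, a shallow cone of 8 degrees slope, rim 20 mm high, foot 68 mm wide, about 0.25 kg with its hoop. Same axes as dish_grip.
- dish_mark (a point): Red glass bead, 16 mm across, on the dish's rim: 66 mm from the dish's centre along the dish's x axis, square to the hoop; 23 mm above the underside of the foot.
- marble_center (a point): Centre of the orange glass marble, 25 mm across, 20 g, loose in the middle of the dish. It rolls off-centre if the dish tilts more than 8 degrees or is accelerated by more than about 1.3 m/s2.
- chipped_center (a point): Chipped figurine: a round upright red glass stump with an amber band, 28 mm across, from 12 to 56 mm height, with a pale broken tip up to 64 mm, on a black block foot 44 mm (its x) by 34 mm (its y) and 12 mm high; 0.09 kg or so. The point is on its axis, 34 mm above its underside; z up. It stands on the pad, near the pad's middle.
- pad: Showing pad, fixed: a dark blue board 170 mm (its x) by 150 mm (its y), 10 mm thick, lying on the counter. Origin: centre of its underside, z up. Its x axis is the direction of the brass arrow inlaid near one edge (tip 76 mm from the middle).
- stand: The dish's stand, fixed: a round white plinth 100 mm across at its foot, 88 mm at its top, 30 mm high. Origin: centre of its underside, z up. The dish stands centred on its flat top at the start.
- basket: Wire reject basket, fixed: dark steel, square, outside 164 x 164 mm, 75 mm high, wall 4 mm, floor 4 mm thick, open top. Origin: centre of its underside, z up.
- carton: Open brown cardboard carton for sold goods, fixed, not to be used: 150 x 150 mm, 70 mm high. Origin: centre of its underside.
- tumbler: Bystander, loose, to be left alone: cobalt-blue glass vase, 62 mm wide, 85 mm tall. Origin: centre of its underside.
- turtle: Bystander, loose, to be left alone: golden glass turtle on a black block, 50 x 70 mm, 34 mm tall. Origin: centre of its underside.
- swirl: Bystander, loose, to be left alone: green twisted glass figure on a round black foot 52 mm wide, 113 mm tall. Origin: centre of its underside.
- paperweight: Bystander, loose, to be left alone: violet glass paperweight, 64 mm wide, 43 mm tall. Origin: centre of its underside.
- penguin: Bystander, loose, to be left alone: small black and white glass penguin on a round black foot 44 mm wide, 70 mm tall. Origin: centre of its underside.
- ringbox: Bystander, loose, to be left alone: blue ring box, 55 x 55 mm, 37 mm tall. Origin: centre of its underside.
Things that resemble listed ones, but are neither listed nor needed, are in the scene too. What is shaped like the part that bears chipped_center but green or pink is not meant.

How it is judged:
By the outcome, as a careful person would: the job done as asked, in the order asked, and still so for the second after the job is handed in, while the arm keeps its last pose, push and grip.
It also fails if it takes over 64 s, if anything falls off the work surface, if the arm or the gripper's body presses on something with over 40 N, if the wrist force passes 120 N, or if a joint passes its speed limit or range.

ROBOT

A 7-joint arm with a two-finger parallel gripper is mounted at the origin on the work surface. World frame = base frame: x ahead of the robot, y to its left, z up, the work surface at z = 0. Lengths are in m, angles in degrees, forces in N, time in s.
With the tool pointing down it reaches from about 0.35 to 0.9 m from the base axis. Payload 8.1 kg.
Tool frame: the origin (TCP) lies between the finger pads; the fingertips stand 25 mm ahead of it and the grasp point (between the pads) lies 6 mm ahead of it; z points along the fingers, y is the direction in which the jaws open and shut (so a half turn about z gives the same grasp; the last joint's range is limited). The gripper opens to 92 mm and grips with 3 to 60 N. Pads are 19 mm wide; open, the fingers measure 130 mm over their backs; the gripper's body (75 mm by 190 mm) begins 47 mm behind the grasp point.
Start: joints at [-71.196, 24.895, 1.432, 90.138, -0.665, 64.973, -4.303], TCP at [0.261, 0.568, 0.252] pointing down, gripper open.
Joint ranges: [-149.89, 149.89], [-25.12, 119.58], [-72.63, 75.52], [4.76, 147.25], [-75.54, 255.54], [6.69, 114.76], [-157.13, 157.13]. Speed limits (degrees/s): [127.2, 127.2, 172.46, 172.46, 180, 180, 180].

INTERFACE

Orientations are given as [roll, pitch, yaw] about the fixed x, y, z axes, in that order (R = Rz(yaw) Ry(pitch) Rx(roll)).
In Python, from rig import ctrl gives the robot as it stands. The module is installed in compiled form; this text tells all that it offers.
- The arm moves only by the shell command python3 -m handwheel 'ROWS'. ROWS is JSON, a list of rows, each a list of 7 numbers: the shift along the tool's x, y, z scaled (see below), then the turn, a rotation vector about the tool's x, y, z scaled (see below), then the opening in per cent of the stroke, from 0 (shut) to 100 (fully open). A call has 1 to 5 rows; each row is the pose to reach, as a shift and turn from the pose commanded when the call began, along the tool's axes at that moment; what a row does not reach only later rows make up. The controller multiplies each number of a shift by 250 mm and each number of a turn by 0.5 rad. A row lasts 1/10 s, in which the tool goes at most 50 mm and 8.59 degrees, less where a joint would pass 70% of its speed; a pose out of reach is approached as far as the arm can. A call with a number of a shift or a turn outside -1 to 1 is refused whole. A call with a gripper value outside its range is refused whole. The fingers move at their own pace and stop on an object; the grip force is fixed at half the most. Time passes only in rows, so rows that repeat a pose let the fingers close. It gives the time, the measured TCP pose, the force and the opening at its end, in the units of the state.
- ctrl.state(): the state, without advancing time (a new reading comes with each control period).
- ctrl.get_image(name): name is "scene" or "side" or "wrist"; returns a dict with "pixels" (400x640x3 uint8, red, green, blue), "camera_matrix" (3x3 intrinsics, pixels), "dist_coeffs" ([k1, k2, p1, p2, k3] as OpenCV has them; the pictures are not rectified), "position" and "rotation" of the camera in the world. Camera axes: x right, y up, looking along -z (the intrinsics and any distortion apply to the point x, -y, -z); pixel columns grow to the right and rows downward; lengths in m; the calibration is good to about 2 mm. A picture is of the moment at which its call begins. There is no depth.
- ctrl.sign_off(): hands the job in, once; it reports no verdict.
Trained networks look in a picture, given as the dict that the camera call returned (one of the last four; its "shot" number tells which), for a name from the list of things; names that differ only in an ending like _2 or _b are one class to them, and where a whole thing is asked for, a point or a joint stands for the part that bears it (a point fixed in the world has none). Each returns a list of dicts, best first, with "conf" (0 to 1); they miss things now and then, are a little off and sometimes report something else, mostly with a low value. They report only what shows in the picture. A call takes as long as a camera call. They do not tell look-alikes from the thing itself.
- ctrl.boxes_of(picture, name): "xyz" ([x, y, z] in m, in the coordinates of the camera as it stood for that picture, good to about 4 mm: the middle of the surface that is visible of it).
The state is a dict: "t": time; "qpos": joint angles; "dq": joint speeds; "effort": joint torques, N m; "eef_pos": TCP position; "ee_rot": TCP orientation; "contact_force": force on the tool from outside, world axes, zero at the start; "torque": the same for the moment, N m; "finger_gap": finger opening in m.
Only numpy, scipy, OpenCV 4.12 (cv2) and the standard library are available. Lean on these libraries where they do the work, as an engineer would, in place of code of your own. Each camera call takes 0.05 s, during which the arm holds its last target.

## Working session

There is one attempt and no reset: what is moved stays moved. The work goes in short steps, Python scripts to look and compute and a shell command to move; the robot and the scene stay as the last step left them, time stands still between calls to the robot, and variables do not carry over. Pictures are saved under pics/ and viewed, and the job is handed in when it is done.

```bash
mkdir -p pics; cat > h.py <<'E'
import numpy as np, cv2
from rig import ctrl
def snap(n,f):
    p=ctrl.get_image(n); cv2.imwrite('pics/'+f,cv2.cvtColor(np.asarray(p['pixels']),cv2.COLOR_RGB2BGR)); return p
def w(p,xyz): return np.array(p['position'])+np.array(p['rotation'])@np.array(xyz)
def proj(p,X):
    c=np.array(p['rotation']).T@(np.array(X)-np.array(p['position'])); c=np.array([c[0],-c[1],-c[2]])
    return cv2.projectPoints(c.reshape(1,1,3),np.zeros(3),np.zeros(3),np.array(p['camera_matrix']),np.array(p['dist_coeffs']))[0].ravel()
def ray(p,uv,z):
    n=cv2.undistortPoints(np.array(uv,float).reshape(1,1,2),np.array(p['camera_matrix']),np.array(p['dist_coeffs'])).ravel()
    d=np.array(p['rotation'])@np.array([n[0],-n[1],-1]); o=np.array(p['position']); return o+d*(z-o[2])/d[2]
E
python3 - <<'E'
from h import *
print(ctrl.state())
for n in ['scene','side']:
    p=snap(n,n+'0.png'); print(n,np.round(p['position'],3))
    for k in ['dish_grip','dish_mark','marble_center','chipped_center','pad','stand','basket','carton','tumbler','turtle','swirl','paperweight','penguin','ringbox']:
        for d in ctrl.boxes_of(p,k)[:3]: X=w(p,d['xyz']); print(k,round(d['conf'],2),np.round(X,3),np.round(proj(p,X)))
print(ctrl.state()['t'])
E
```

```text
{'t': 0.0, 'qpos': array([-71.19550146,  24.93790186,   1.43178474,  90.19000737,
        -0.66396724,  64.97359117,  -4.30131861]), 'dq': array([-0.05006585, -0.0614999 ,  0.12343451,  0.06939358,  0.05052689,
        0.08688277,  0.040346  ]), 'effort': array([-6.58333556e-04, -6.67824841e+01,  9.84962024e-01, -3.14456928e+01,
       -6.05185842e-02,  4.27580858e-02,  1.34254760e-04]), 'eef_pos': array([0.26085877, 0.56742759, 0.2509233 ]), 'ee_rot': array([-1.79907278e+02,  9.45160220e-03,  1.55313977e+02]), 'contact_force': array([-0.32973808,  0.27211045, -0.08993149]), 'torque': array([ 0.02443064, -0.03797926,  0.00453547]), 'finger_gap': 0.09162580951388519}
scene [ 1.155 -0.106  0.996]Traceback (most recent call last):
  File "<stdin>", line 6, in <module>
  File "h.py", line 7, in proj
    c=np.array(p['rotation']).T@(np.array(X)-np.array(p['position'])); c=np.array([c[0],-c[1],-c[2]])
                                                                                   ~^^^
IndexError: invalid index to scalar variable.
```

```bash
python3 - <<'E'
from h import *
p=snap('scene','scene0.png'); print(p['rotation'],p['position'],p['camera_matrix'],p['dist_coeffs'],p.keys())
print(ctrl.boxes_of(p,'dish_grip'))
E
```

```text
[34.0496223  -0.75105665 78.9695274 ] [ 1.1553608  -0.10640049  0.99645378] [[454.66867173   0.         315.84510478]
 [  0.         454.66867173 190.37405529]
 [  0.           0.           1.        ]] [-0.01584922  0.          0.          0.          0.        ] dict_keys(['pixels', 'camera_matrix', 'dist_coeffs', 'position', 'rotation', 'shot'])
[{'xyz': [0.0847, 0.059, -1.1899], 'conf': 0.59}]
```

View pics/scene0.png

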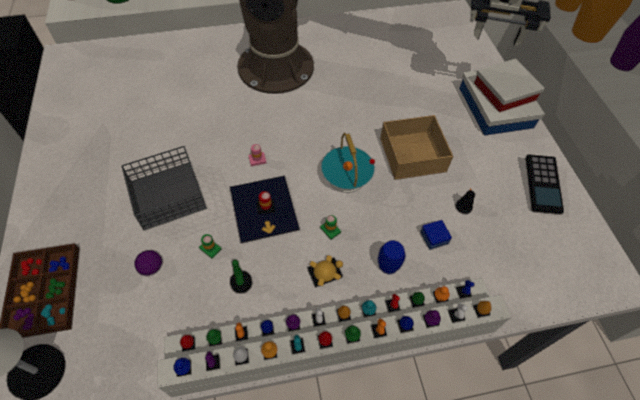

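```bash
sed -i '3i from scipy.spatial.transform import Rotation as Ro\ndef RR(p): return Ro.from_euler("xyz",p["rotation"],degrees=True).as_matrix()' h.py; sed -i "s/np.array(p\['rotation'\])/RR(p)/g" h.py
python3 - <<'E'
from h import *
for n in ['scene','side']:
    p=snap(n,n+'1.png'); print(n,np.round(p['position'],3))
    for k in ['dish_grip','dish_center','dish_mark','marble_center','chipped_center','pad','stand','basket','carton','tumbler','turtle','swirl','paperweight','penguin','ringbox']:
        for d in ctrl.boxes_of(p,k)[:3]: X=w(p,d['xyz']); print(k,round(d['conf'],2),np.round(X,3),np.round(proj(p,X)))
print(ctrl.state()['t'])
E
```

```text
scene [ 1.155 -0.106  0.996]
dish_grip 0.78 [0.473 0.122 0.045] [347. 168.]
dish_center 0.59 [0.479 0.126 0.05 ] [349. 169.]
dish_mark 0.82 [0.476 0.122 0.05 ] [347. 168.]
marble_center 0.57 [0.478 0.123 0.062] [348. 166.]
chipped_center 0.82 [0.626 0.046 0.025] [330. 227.]
chipped_center 0.77 [ 0.628 -0.246  0.024] [210. 248.]
chipped_center 0.58 [ 0.377 -0.105  0.022] [257. 158.]
pad 0.72 [0.418 0.332 0.024] [415. 146.]
pad 0.6 [ 0.54  -0.111  0.015] [263. 210.]
stand 0.55 [0.517 0.107 0.012] [344. 190.]
basket 0.58 [ 0.435 -0.358  0.007] [164. 192.]
basket 0.36 [ 0.732 -0.182  0.013] [242. 286.]
carton 0.78 [0.416 0.331 0.026] [415. 145.]
carton 0.44 [0.738 0.009 0.018] [325. 272.]
tumbler 0.61 [0.755 0.155 0.078] [391. 257.]
turtle 0.91 [0.737 0.009 0.022] [325. 271.]
swirl 0.93 [ 0.731 -0.183  0.013] [242. 285.]
paperweight 0.69 [ 0.646 -0.388  0.037] [147. 262.]
paperweight 0.58 [0.477 0.125 0.049] [348. 168.]
paperweight 0.41 [ 0.731 -0.185  0.015] [241. 285.]
penguin 0.86 [0.628 0.393 0.031] [465. 204.]
penguin 0.2 [0.415 0.332 0.026] [415. 145.]
ringbox 0.92 [0.698 0.289 0.0
[... 199 characters left out ...]
center 0.72 [ 0.615 -0.26   0.026] [403. 274.]
chipped_center 0.69 [0.612 0.04  0.027] [323. 214.]
chipped_center 0.67 [ 0.524 -0.111  0.032] [336. 257.]
pad 0.55 [ 0.511 -0.125  0.013] [336. 267.]
pad 0.19 [ 0.712 -0.191  0.014] [407. 244.]
stand 0.72 [0.441 0.087 0.007] [264. 238.]
basket 0.65 [ 0.443 -0.343  0.003] [379. 339.]
basket 0.23 [0.47  0.123 0.05 ] [264. 215.]
carton 0.82 [0.428 0.338 0.032] [210. 189.]
tumbler 0.95 [0.72  0.149 0.066] [325. 170.]
turtle 0.82 [0.721 0.002 0.022] [359. 205.]
swirl 0.63 [ 0.718 -0.189  0.014] [408. 243.]
paperweight 0.88 [ 0.623 -0.399  0.031] [449. 304.]
penguin 0.62 [0.613 0.391 0.03 ] [250. 158.]
ringbox 0.76 [0.685 0.284 0.035] [288. 162.]
1.8
```

```bash
python3 - <<'E'
import cv2
a=cv2.imread('pics/scene0.png')[120:260,110:480]
cv2.imwrite('pics/crop0.png',cv2.resize(a,None,fx=2.16,fy=2.16,interpolation=cv2.INTER_CUBIC))
E
```

```text
(no output)
```

View pics/crop0.png

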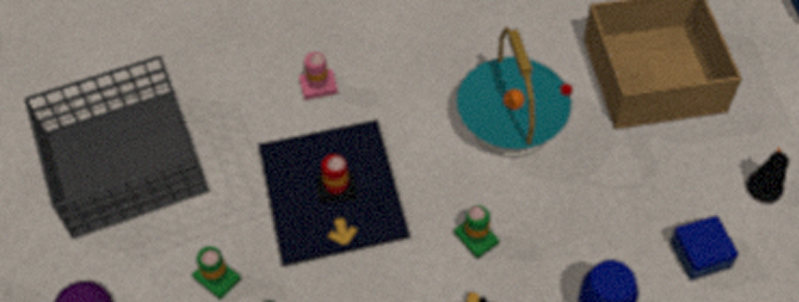

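View pics/side1.png

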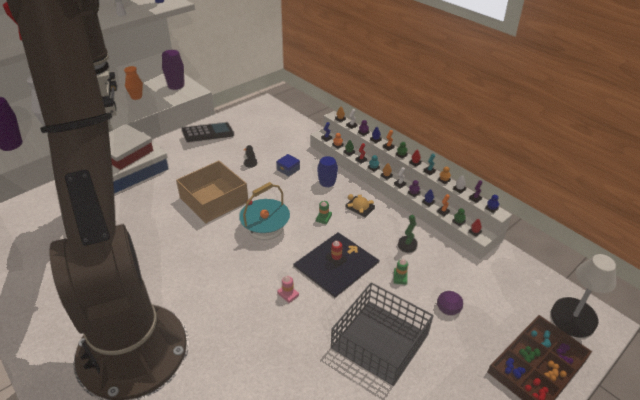

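```bash
python3 - <<'E'
import cv2
a=cv2.imread('pics/side1.png')[170:390,220:440]
cv2.imwrite('pics/crop1.png',cv2.resize(a[:,:],None,fx=2.7,fy=2.7,interpolation=cv2.INTER_CUBIC))
E
```

```text
(no output)
```

View pics/crop1.png

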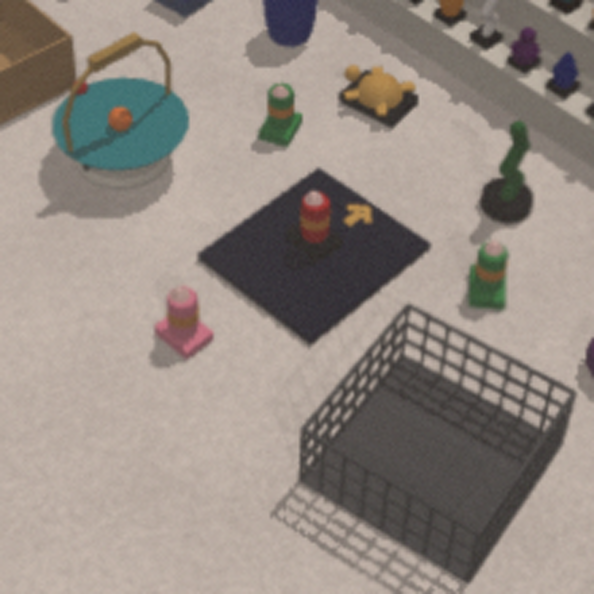

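```bash
cat >> h.py <<'E'
def tri(ps,uvs):
    A=np.zeros((3,3));b=np.zeros(3)
    L=[]
    for p,uv in zip(ps,uvs):
        o=np.array(p['position']);d=ray(p,uv,0)-o;d/=np.linalg.norm(d);M=np.eye(3)-np.outer(d,d);A+=M;b+=M@o;L.append((o,M))
    x=np.linalg.solve(A,b);return x,[np.linalg.norm(M@(x-o)) for o,M in L]
E
python3 - <<'E'
from h import *
s=ctrl.get_image('scene');q=ctrl.get_image('side')
S=lambda u,v:(u/2.16+110-.25,v/2.16+120-.25); Q=lambda u,v:(u/2.7+220-.3,v/2.7+170-.3)
np.set_printoptions(precision=4,suppress=True)
ps=[ray(s,S(*c),.01) for c in [(260,143),(378,121),(410,237),(283,265)]]
pq=[ray(q,Q(*c),.01) for c in [(310,342),(199,257),(319,170),(430,245)]]
for P in (ps,pq):
    P=np.array(P);print(P[:,:2].tolist());print('c',P.mean(0)); d=(P[2]+P[3]-P[0]-P[1])/2;print(np.linalg.norm(d),np.degrees(np.arctan2(d[1],d[0]))); e=(P[1]+P[2]-P[0]-P[3])/2;print(np.linalg.norm(e),np.degrees(np.arctan2(-e[0],e[1])))
print('tip',tri([s,q],[S(334,157),Q(314,195)]), ray(s,S(334,157),.07),ray(q,Q(314,195),.07))
print('barA',tri([s,q],[S(509,32),Q(90,65)]))
print('barB',tri([s,q],[S(525,70),Q(140,38)]))
print('bead',tri([s,q],[S(566,89),Q(82,88)]))
print('marble',tri([s,q],[S(514,98),Q(121,119)]))
for a,b in [((26,100),(303,432)),((162,57),None),((208,192),(573,392)),(None,(408,307))]:
    if a: print('bs',ray(s,S(*a),.075))
    if b: print('bq',ray(q,Q(*b),.075))
print(ctrl.state()['t'])
E
```

```text
[[0.4485332208255324, -0.18513495604453373], [0.442021746231286, -0.03889894395182518], [0.6107076284014982, -0.028093300668866547], [0.6198422719211893, -0.1744351443103644]]
c [ 0.5303 -0.1066  0.01  ]
0.1703371944423446 3.6192671616407113
0.14649795448918507 3.0610773435246204
[[0.4460376358024275, -0.19062365373059542], [0.4357570579321076, -0.0451945720857605], [0.6042329388819602, -0.03239500035043186], [0.6144256835524897, -0.17912140418512934]]
c [ 0.5251 -0.1118  0.01  ]
0.16886968716787573 4.126247069883715
0.14643597972462483 4.008551975007904
tip (array([ 0.53  , -0.1007,  0.0748]), [np.float64(0.0010356668833991169), np.float64(0.0010356668833990388)]) [ 0.5261 -0.0997  0.07  ] [ 0.5337 -0.0983  0.07  ]
barA (array([0.4395, 0.1197, 0.1419]), [np.float64(0.0007974177208671401), np.float64(0.0007974177208671819)])
barB (array([0.5001, 0.1224, 0.1436]), [np.float64(0.001193932990507988), np.float64(0.00119393299050806)])
bead (array([0.4687, 0.1885, 0.0535]), [np.float64(0.0013900652020786056), np.float64(0.0013900652020786344)])
marble (array([0.4705, 0.1232, 0.0535]), [np.float64(0.0014429549113212298), np.float64(0.0014429549113211158)])
bs [ 0.384  -0.4436  0.075 ]
bq [ 0.3431 -0.2914  0.075 ]
bs [ 0.3472 -0.2851  0.075 ]
bs [ 0.5502 -0.2418  0.075 ]
bq [ 0.5358 -0.4085  0.075 ]
bq [ 0.4988 -0.2553  0.075 ]
1.9
```

```bash
cat > pl.py <<'E'
import sys; from h import *
# args: x y z yaw of TCP target (pointing down)
st=ctrl.state(); a=[float(v) for v in sys.argv[1:]]
R=Ro.from_euler('xyz',st['ee_rot'],degrees=True)
T=Ro.from_euler('xyz',[180,0,a[3]],degrees=True)
d=R.inv().apply(np.array(a[:3])-st['eef_pos']); r=(R.inv()*T).as_rotvec()
print('t',round(st['t'],2),'pos',st['eef_pos'].round(4),'rot',st['ee_rot'].round(2),'F',st['contact_force'].round(2),'gap',round(st['finger_gap'],4),'q',st['qpos'].round(0))
print('shift',(d/.25).round(3),'turn',(r/.5).round(3),'dist mm',round(np.linalg.norm(d)*1e3,1),'deg',np.degrees(np.linalg.norm(r)).round(1))
E
python3 pl.py .53 -.1 .2 102
```

```text
t 1.9 pos [0.261  0.5679 0.2518] rot [180.     0.   155.31] F [-0.82 -0.21  0.18] gap 0.0918 q [-71.  25.   1.  90.  -1.  65.  -4.]
shift [-2.093 -1.978  0.207] turn [ 0.    -0.     1.861] dist mm 721.9 deg 53.3
```

```bash
python3 -m handwheel '[[-0.1,-0.1,0,0,0,0.1,100],[-0.25,-0.24,0,0,0,0.2,100],[-0.4,-0.38,0,0,0,0.35,100],[-0.55,-0.52,0,0,0,0.5,100],[-0.7,-0.66,0,0,0,0.6,100]]'; python3 pl.py .53 -.1 .2 102
```

```text
t: 2.4
eef_pos: [0.3496, 0.3478, 0.2519]
ee_rot: [180.0, -0.0, 138.0]
contact_force: [2.0, 0.6, -0.2]
finger_gap: 0.0916
t 2.4 pos [0.3496 0.3478 0.2519] rot [ 1.7996e+02 -1.0000e-02  1.3796e+02] F [ 2.03  0.59 -0.24] gap 0.0916 q [-58.  12.   8. 109.  -2.  59.  -1.]
shift [-1.735 -0.847  0.207] turn [ 1.000e-03 -1.000e-03  1.255e+00] dist mm 485.6 deg 36.0
```

```bash
python3 -m handwheel '[[-0.17,-0.085,0,0,0,0.12,100],[-0.34,-0.17,0,0,0,0.25,100],[-0.52,-0.25,0,0,0,0.4,100],[-0.7,-0.34,0,0,0,0.5,100],[-0.87,-0.42,0,0,0,0.63,100]]'; python3 pl.py .53 -.1 .2 102
```

```text
t: 2.9
eef_pos: [0.4415, 0.1242, 0.2521]
ee_rot: [179.9, -0.0, 119.9]
contact_force: [1.2, 1.0, 0.6]
finger_gap: 0.0921
t 2.9 pos [0.4415 0.1242 0.2521] rot [ 1.7994e+02 -1.0000e-02  1.1994e+02] F [1.22 0.97 0.61] gap 0.0921 q [-40.   9.  20. 114.  -4.  58.  12.]
shift [-0.954 -0.141  0.208] turn [ 0.002 -0.001  0.626] dist mm 246.6 deg 17.9
```

```bash
python3 -m handwheel '[[-0.19,-0.03,0,0,0,0.12,100],[-0.38,-0.06,0,0,0,0.25,100],[-0.57,-0.09,0,0,0,0.4,100],[-0.76,-0.11,0.05,0,0,0.5,100],[-0.95,-0.14,0.1,0,0,0.63,100]]'; python3 -m handwheel '[[0,0,0.05,0,0,0,100],[0,0,0.1,0,0,0,100]]'; python3 pl.py .53 -.1 .2 102; python3 - <<'E'
from h import *
p=snap('wrist','wr1.png');np.set_printoptions(precision=4,suppress=True)
print(p['position'],p['rotation'])
for k in ['chipped_center','pad']:
    for d in ctrl.boxes_of(p,k)[:3]: X=w(p,d['xyz']); print(k,round(d['conf'],2),X,proj(p,X))
print(proj(p,[.53,-.1,.074]),proj(p,[.528,-.109,.01]))
E
```

```text
t: 3.4
eef_pos: [0.5308, -0.0984, 0.227]
ee_rot: [179.9, 0.0, 102.0]
contact_force: [0.6, 0.9, -0.2]
finger_gap: 0.0916
t: 3.6
eef_pos: [0.5298, -0.098, 0.201]
ee_rot: [-180.0, 0.0, 101.9]
contact_force: [-0.3, 1.4, 0.0]
finger_gap: 0.0919
t 3.6 pos [ 0.5298 -0.098   0.201 ] rot [-1.7999e+02  2.0000e-02  1.0188e+02] F [-0.27  1.37  0.04] gap 0.0919 q [-18.  21.  30. 108. -13.  54.  30.]
shift [-0.008 -0.001  0.004] turn [-0.     0.001 -0.004] dist mm 2.2 deg 0.1
[ 0.514  -0.0251  0.3337] [-15.9625  -0.0133  11.9116]
chipped_center 0.89 [ 0.5308 -0.0915  0.0522] [324.2959 184.323 ]
chipped_center 0.84 [ 0.3755 -0.0988  0.0282] [163.2157 153.0851]
chipped_center 0.75 [ 0.6118 -0.2406  0.0102] [365.3015 311.8619]
pad 0.61 [ 0.522  -0.0975  0.0076] [314.3693 177.8721]
[321.4784 199.9886] [317.7282 190.2433]
```

View pics/wr1.png

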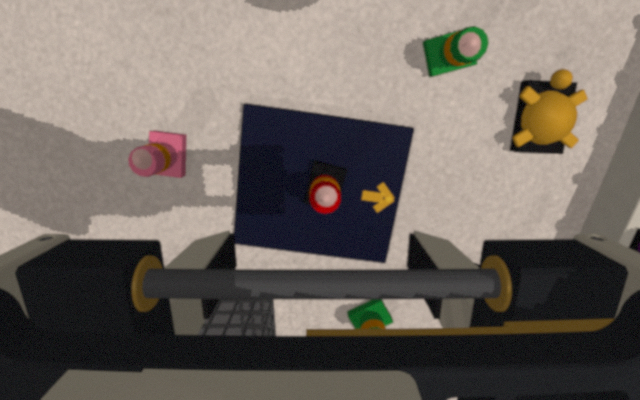

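```bash
python3 - <<'E'
from h import *
p=ctrl.get_image('wrist');np.set_printoptions(precision=4,suppress=True)
print(ray(p,(326,196),.074), ray(p,(325,187),.05))
P=np.array([ray(p,c,.01) for c in [(234,243),(246,104),(413,127),(386,262)]]);print(P.mean(0))
d=(P[2]+P[3]-P[0]-P[1])/2;print(np.linalg.norm(d),np.degrees(np.arctan2(d[1],d[0]))); e=(P[1]+P[2]-P[0]-P[3])/2;print(np.linalg.norm(e),np.degrees(np.arctan2(-e[0],e[1])))
print(ray(p,(397,199),.01))
E
```

```text
[ 0.5319 -0.0928  0.074 ] [ 0.531  -0.0912  0.05  ]
[ 0.5286 -0.1032  0.01  ]
0.16607306212259412 4.510613087646961
0.14713666877049145 4.209015285460807
[ 0.6096 -0.0976  0.01  ]
```

```bash
python3 pl.py .531 -.097 .056 102; python3 -m handwheel '[[0,0,0.14,0,0,0,100],[0,0,0.3,0,0,0,100],[0,0,0.44,0,0,0,100],[0,0,0.53,0,0,0,100],[0,0,0.58,0,0,0,100]]'; python3 -m handwheel '[[0,0,0,0,0,0,20],[0,0,0,0,0,0,10],[0,0,0,0,0,0,0],[0,0,0,0,0,0,0],[0,0,0,0,0,0,0]]';python3 -m handwheel '[[0,0,0,0,0,0,0],[0,0,0,0,0,0,0],[0,0,0,0,0,0,0]]'
```

```text
t 3.8 pos [ 0.5295 -0.0952  0.2017] rot [-1.7997e+02 -5.0000e-02  1.0217e+02] F [ 0.21 -0.24 -0.44] gap 0.0921 q [-18.  21.  30. 108. -13.  55.  30.]
shift [-0.009  0.005  0.583] turn [-0.001 -0.002  0.006] dist mm 145.7 deg 0.2
t: 4.3
eef_pos: [0.5294, -0.0953, 0.0557]
ee_rot: [-179.9, -0.1, 102.2]
contact_force: [-1.1, 0.6, 0.4]
finger_gap: 0.0916
t: 4.8
eef_pos: [0.5302, -0.0967, 0.0575]
ee_rot: [179.9, 0.0, 102.0]
contact_force: [0.9, -0.9, -0.8]
finger_gap: 0.0565
t: 5.1
eef_pos: [0.5298, -0.0967, 0.0568]
ee_rot: [180.0, 0.0, 102.0]
contact_force: [1.3, -0.6, 0.7]
finger_gap: 0.0325
```

```bash
python3 -m handwheel '[[0,0,0,0,0,0,0],[0,0,0,0,0,0,0],[0,0,0,0,0,0,0]]';python3 -m handwheel '[[0,0,-0.05,0,0,0,0],[0,0,-0.15,0,0,0,0],[0,0,-0.3,0,0,0,0],[0,0,-0.45,0,0,0,0],[0,0,-0.55,0,0,0,0]]'; python3 - <<'E'
from h import *
snap('wrist','wr2.png')
p=snap('side','sd2.png')
cv2.imwrite('pics/sd2c.png',cv2.resize(cv2.imread('pics/sd2.png')[170:390,220:480],None,fx=2.5,fy=2.5,interpolation=cv2.INTER_CUBIC))
E
python3 pl.py .44 -.349 .2 102
```

```text
t: 5.4
eef_pos: [0.53, -0.0968, 0.0568]
ee_rot: [180.0, 0.0, 102.0]
contact_force: [1.0, 0.3, 0.2]
finger_gap: 0.0276
t: 5.9
eef_pos: [0.5299, -0.0972, 0.1974]
ee_rot: [179.9, 0.0, 102.0]
contact_force: [0.8, 0.2, -1.5]
finger_gap: 0.0275
t 6.0 pos [ 0.5314 -0.0974  0.1983] rot [1.7966e+02 8.0000e-02 1.0200e+02] F [-0.13  0.15 -0.89] gap 0.0273 q [-18.  21.  30. 108. -13.  54.  30.]
shift [-0.908 -0.567 -0.009] turn [0.012 0.003 0.   ] dist mm 267.7 deg 0.3
```

View pics/sd2c.png

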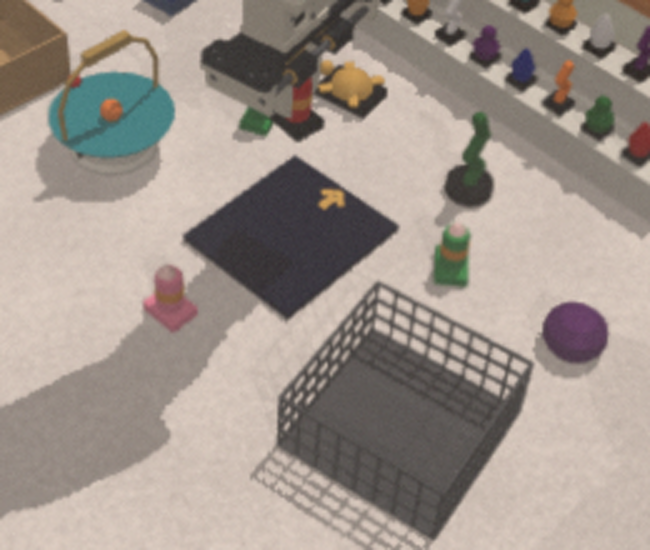

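View pics/wr2.png

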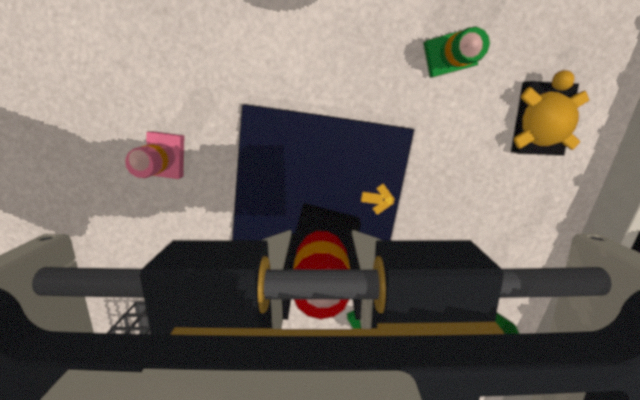

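The figurine is held upright in the jaws and clear of the pad. Next it goes to the basket.

```bash
python3 -m handwheel '[[-0.09,-0.055,0,0,0,0,0],[-0.24,-0.15,0,0,0,0,0],[-0.4,-0.25,0,0,0,0,0],[-0.56,-0.35,0,0,0,0,0],[-0.72,-0.45,0,0,0,0,0]]'; python3 -m handwheel '[[-0.09,-0.06,0,0,0,0,0],[-0.16,-0.105,0,0,0,0,0],[-0.185,-0.115,0,0,0,0,0],[-0.185,-0.115,0,0,0,0,0]]'; python3 pl.py .44 -.349 .072 102;  python3 - <<'E'
from h import *
np.set_printoptions(precision=4,suppress=True)
for n in ['scene','side','wrist']:
    p=snap(n,n+'3.png')
    for d in ctrl.boxes_of(p,'basket')[:2]: X=w(p,d['xyz']); print(round(d['conf'],2),X,proj(p,X))
a=cv2.imread('pics/scene3.png')[120:260,80:280];b=cv2.imread('pics/side3.png')[250:390,300:500]
cv2.imwrite('pics/c3.png',cv2.resize(np.hstack([a,b]),None,fx=2,fy=2,interpolation=cv2.INTER_CUBIC))
E
```

```text
t: 6.5
eef_pos: [0.4558, -0.2974, 0.1939]
ee_rot: [-180.0, -0.1, 102.0]
contact_force: [0.6, -0.3, -1.8]
finger_gap: 0.0272
t: 6.9
eef_pos: [0.4382, -0.3478, 0.1939]
ee_rot: [-180.0, -0.0, 101.9]
contact_force: [0.1, 0.4, -0.5]
finger_gap: 0.0274
t 6.9 pos [ 0.4382 -0.3478  0.1939] rot [-1.7996e+02 -3.0000e-02  1.0193e+02] F [ 0.1   0.44 -0.51] gap 0.0274 q [  9.  24.  33. 106. -15.  55.  61.]
shift [-0.006  0.006  0.488] turn [-0.001 -0.001 -0.002] dist mm 121.9 deg 0.1
0.57 [ 0.4415 -0.3549  0.0038] [165.0017 194.8974]
0.63 [ 0.4382 -0.3461  0.0054] [378.2583 339.9044]
0.29 [0.4644 0.1176 0.0587] [263.3906 214.0642]
0.68 [ 0.4351 -0.3223  0.005 ] [322.2741 157.7228]
```

View pics/c3.png

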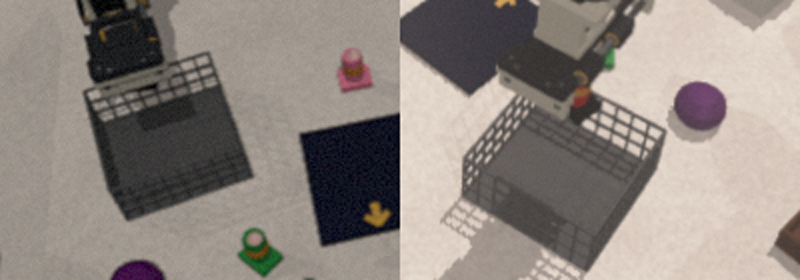

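View pics/wrist3.png

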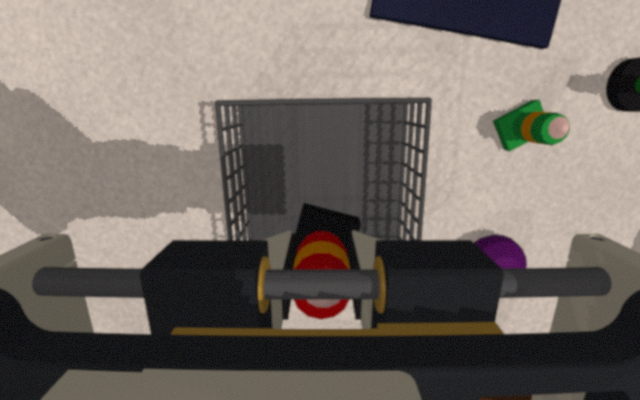

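```bash
python3 -m handwheel '[[0,0,0.08,0,0,0,0],[0,0,0.22,0,0,0,0],[0,0,0.36,0,0,0,0],[0,0,0.47,0,0,0,0],[0,0,0.525,0,0,0,0]]'; python3 -m handwheel '[[0,0,0,0,0,0,0],[0,0,0,0,0,0,60],[0,0,0,0,0,0,60],[0,0,0,0,0,0,60],[0,0,0,0,0,0,60]]';python3 -m handwheel '[[0,0,-0.06,0,0,0,60],[0,0,-0.18,0,0,0,60],[0,0,-0.34,0,0,0,60],[0,0,-0.5,0,0,0,60],[0,0,-0.66,0,0,0,60]]'; python3 - <<'E'
from h import *
snap('wrist','wr4.png')
snap('side','sd4.png');snap('scene','sc4.png')
a=cv2.imread('pics/sc4.png')[120:260,80:280];b=cv2.imread('pics/sd4.png')[250:390,300:500]
cv2.imwrite('pics/c4.png',cv2.resize(np.hstack([a,b]),None,fx=2,fy=2,interpolation=cv2.INTER_CUBIC))
E
python3 pl.py .47 .122 .25 181
```

```text
t: 7.7
eef_pos: [0.4382, -0.346, 0.0608]
ee_rot: [-179.9, -0.1, 102.1]
contact_force: [1.3, 0.4, -0.7]
finger_gap: 0.027
t: 8.2
eef_pos: [0.4393, -0.3477, 0.0639]
ee_rot: [179.9, 0.1, 102.0]
contact_force: [0.1, -0.4, 0.3]
finger_gap: 0.0526
t: 8.7
eef_pos: [0.4385, -0.3474, 0.23]
ee_rot: [180.0, 0.0, 102.0]
contact_force: [0.7, -0.0, -0.4]
finger_gap: 0.0552
t 8.85 pos [ 0.4399 -0.3486  0.231 ] rot [179.73   0.21 102.03] F [-0.29  0.03 -0.99] gap 0.0554 q [  8.  22.  34. 103. -14.  59.  59.]
shift [ 1.815  0.51  -0.08 ] turn [ 0.003  0.013 -2.756] dist mm 471.9 deg 79.0
```

View pics/c4.png

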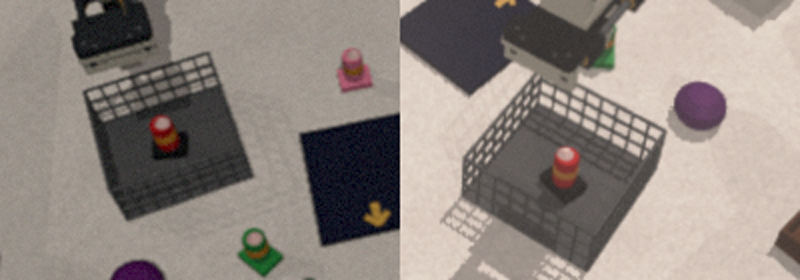

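The figurine stands upright in the basket. Next I move over the dish and turn the tool.

```bash
python3 -m handwheel '[[0.15,0.04,-0.06,0,0,-0.15,70],[0.34,0.1,-0.12,0,0,-0.35,80],[0.53,0.15,-0.16,0,0,-0.55,90],[0.72,0.2,-0.18,0,0,-0.75,100],[0.91,0.25,-0.18,0,0,-0.95,100]]'; python3 pl.py .47 .122 .25 181
```

```text
t: 9.35
eef_pos: [0.452, -0.1106, 0.273]
ee_rot: [180.0, 0.0, 129.5]
contact_force: [1.5, -0.3, -0.2]
finger_gap: 0.0895
t 9.35 pos [ 0.452  -0.1106  0.273 ] rot [1.7997e+02 1.0000e-02 1.2947e+02] F [ 1.53 -0.32 -0.19] gap 0.0895 q [-14.   8.  24. 111.  -4.  61.  52.]
shift [0.672 0.647 0.092] turn [ 1.000e-03  1.000e-03 -1.799e+00] dist mm 234.4 deg 51.5
```

```bash
python3 -m handwheel '[[0.12,0.12,0,0,0,-0.2,100],[0.26,0.25,0,0,0,-0.4,100],[0.4,0.39,0,0,0,-0.6,100],[0.54,0.52,0,0,0,-0.8,100],[0.67,0.645,0,0,0,-0.95,100]]';python3 -m handwheel '[[0,0,0,0,0,-0.28,100],[0,0,0,0,0,-0.55,100],[0,0,0,0,0,-0.84,100],[0,0,0,0,0,-0.84,100]]'; python3 pl.py .47 .122 .25 181;python3 - <<'E'
from h import *
p=snap('wrist','wr5.png');np.set_printoptions(precision=4,suppress=True)
for k in ['dish_grip','marble_center','dish_mark']:
    for d in ctrl.boxes_of(p,k)[:3]: X=w(p,d['xyz']); print(k,round(d['conf'],2),X,proj(p,X))
for X in ([.4395,.1197,.142],[.5001,.1224,.142],[.4687,.1885,.0535],[.4705,.1232,.0535]): print(proj(p,X))
E
```

```text
t: 9.85
eef_pos: [0.4704, 0.1214, 0.2721]
ee_rot: [-180.0, -0.1, 156.7]
contact_force: [-0.0, -1.1, -0.0]
finger_gap: 0.0917
t: 10.25
eef_pos: [0.4708, 0.1192, 0.272]
ee_rot: [-180.0, -0.1, -179.3]
contact_force: [0.1, 0.5, 0.3]
finger_gap: 0.0919
t 10.25 pos [0.4708 0.1192 0.272 ] rot [-1.7998e+02 -9.0000e-02 -1.7932e+02] F [0.06 0.51 0.25] gap 0.0919 q [-27.  11.   8. 108.  -2.  62.  72.]
shift [0.003 0.011 0.088] turn [-0.001 -0.003 -0.011] dist mm 22.2 deg 0.3
dish_grip 0.66 [0.4667 0.1231 0.0515] [324.5217 171.2257]
dish_grip 0.37 [ 0.5036 -0.1009  0.0062] [149.7973 190.7922]
marble_center 0.6 [0.4688 0.1181 0.0591] [319.9837 174.4997]
marble_center 0.34 [0.4653 0.1229 0.0462] [324.3005 169.0768]
dish_mark 0.97 [0.4679 0.1229 0.0469] [324.3007 171.4806]
[321.8763 160.1666]
[324.0922 229.5676]
[383.6162 174.1494]
[324.5641 174.9905]
```

View pics/wr5.png

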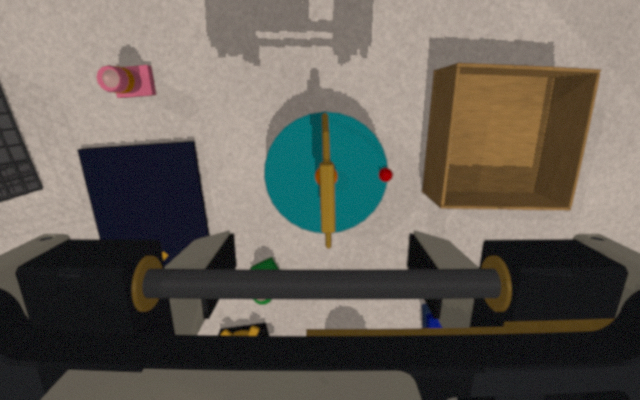

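```bash
python3 - <<'E'
from h import *
p=ctrl.get_image('wrist');np.set_printoptions(precision=4,suppress=True)
a,b=ray(p,(327.5,165),.147),ray(p,(328,228),.147)
print(a,b,(a+b)/2); m=ray(p,(386,175),.053); print(m)
im=cv2.cvtColor(np.asarray(p['pixels']),cv2.COLOR_RGB2BGR)
h=cv2.cvtColor(im,cv2.COLOR_BGR2HSV); mk=((h[...,0]>82)&(h[...,0]<98)&(h[...,1]>120)).astype('u1'); mk[260:]=0
c=max(cv2.findContours(mk,0,1)[0],key=cv2.contourArea); (x,y),ax,an=cv2.fitEllipse(cv2.convexHull(c)); print(x,y,ax,ray(p,(x,y),.048))
c=ray(p,(x,y),.048); print(np.degrees(np.arctan2(*(m-c)[[1,0]])))
cv2.imwrite('pics/wr5c.png',cv2.resize(im[90:260,240:420],None,fx=3.3,fy=3.3,interpolation=cv2.INTER_CUBIC))
E
```

```text
[0.4432 0.1244 0.147 ] [0.4975 0.1254 0.147 ] [0.4704 0.1249 0.147 ]
[0.471  0.1914 0.053 ]
305.0904541015625 171.64724731445312 (77.58413696289062, 115.6496353149414) [0.4688 0.1014 0.048 ]
88.6067837963376
```

View pics/wr5c.png

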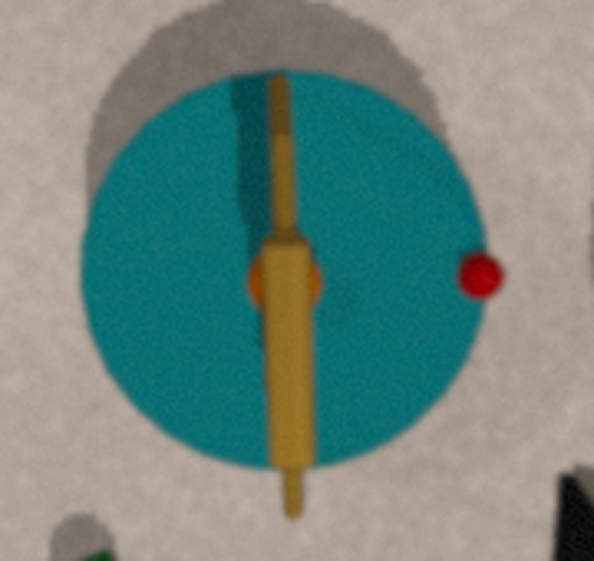

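```bash
python3 pl.py .47 .123 .146 180.7; python3 -m handwheel '[[0,0.01,0.1,0,0,0,80],[0,0.01,0.24,0,0,0,60],[0,0.01,0.38,0,0,0,50],[0,0.01,0.47,0,0,0,40],[0,0.01,0.505,0,0,0,30]]';python3 -m handwheel '[[0,0,0,0,0,0,30],[0,0,0,0,0,0,26],[0,0,0,0,0,0,26],[0,0,0,0,0,0,26]]'; python3 pl.py .47 .123 .146 180.7;python3 - <<'E'
from h import *
p=snap('wrist','wr6.png')
q=snap('side','sd6.png');s=snap('scene','sc6.png')
a=cv2.imread('pics/sc6.png')[100:220,280:440];b=cv2.imread('pics/sd6.png')[150:270,200:360]
cv2.imwrite('pics/c6.png',cv2.resize(np.hstack([a,b]),None,fx=2.5,fy=2.5,interpolation=cv2.INTER_CUBIC))
E
python3 pl.py .47 .123 .146 180.7
```

```text
t 10.5 pos [0.4712 0.1191 0.2728] rot [-1.8000e+02 -2.0000e-02 -1.7964e+02] F [ 0.11  0.28 -0.29] gap 0.0921 q [-28.  11.   8. 108.  -2.  62.  72.]
shift [0.005 0.016 0.507] turn [-0.    -0.001 -0.012] dist mm 126.8 deg 0.3
t: 11.0
eef_pos: [0.4701, 0.1213, 0.1447]
ee_rot: [-179.9, -0.2, -179.6]
contact_force: [0.0, 1.3, -0.4]
finger_gap: 0.0563
t: 11.4
eef_pos: [0.472, 0.1219, 0.1478]
ee_rot: [180.0, 0.1, -179.5]
contact_force: [0.6, 0.1, -0.2]
finger_gap: 0.0256
t 11.4 pos [0.472  0.1219 0.1478] rot [ 1.7996e+02  1.1000e-01 -1.7949e+02] F [ 0.61  0.06 -0.18] gap 0.0256 q [-27.  19.   7. 117.  -3.  44.  73.]
shift [0.008 0.004 0.007] turn [ 0.002  0.004 -0.007] dist mm 2.9 deg 0.2
t 11.55 pos [0.4716 0.1218 0.1473] rot [ 1.7998e+02  5.0000e-02 -1.7948e+02] F [-0.3  -0.32 -0.24] gap 0.0236 q [-27.  19.   7. 117.  -3.  44.  73.]
shift [0.006 0.005 0.005] turn [ 0.001  0.002 -0.006] dist mm 2.4 deg 0.2
```

View pics/wr6.png

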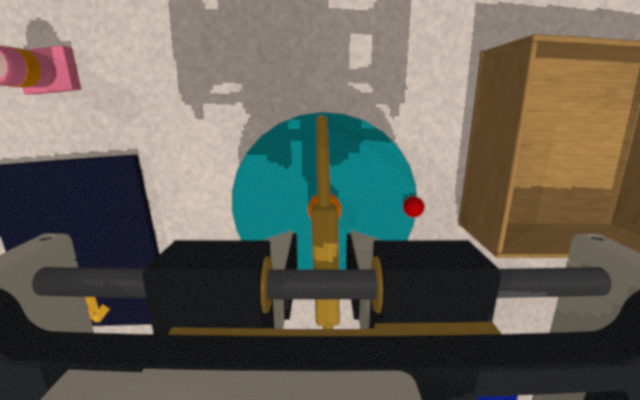

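View pics/c6.png

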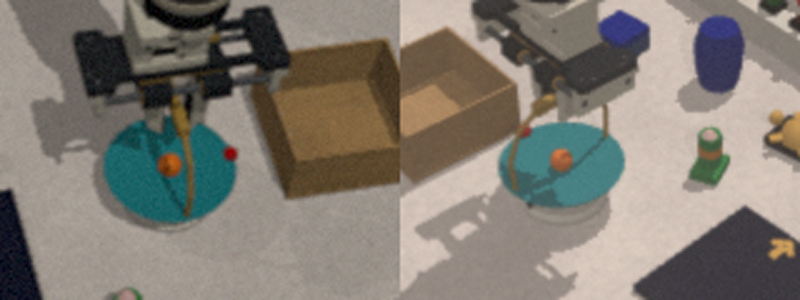

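```bash
python3 -m handwheel '[[0,0.004,0.004,0,0,-0.02,26],[0,0.009,0.006,0,0,-0.042,24],[0,0.009,0.006,0,0,-0.042,20],[0,0.009,0.006,0,0,-0.042,20]]'; python3 pl.py .47 .123 .146 180.7;python3 - <<'E'
from h import *
p=snap('wrist','wr7.png')
cv2.imwrite('pics/wr7c.png',cv2.resize(cv2.imread('pics/wr7.png')[180:340,230:430],None,fx=3,fy=3,interpolation=cv2.INTER_CUBIC))
E
```

```text
t: 11.95
eef_pos: [0.4712, 0.124, 0.1452]
ee_rot: [-180.0, -0.0, -178.3]
contact_force: [-0.8, -0.3, 0.3]
finger_gap: 0.0188
t 11.95 pos [0.4712 0.124  0.1452] rot [-1.8000e+02 -1.0000e-02 -1.7827e+02] F [-0.77 -0.28  0.32] gap 0.0188 q [-27.  19.   7. 117.  -3.  44.  74.]
shift [ 0.005 -0.004 -0.003] turn [-0.    -0.     0.036] dist mm 1.8 deg 1.0
```

View pics/wr7c.png

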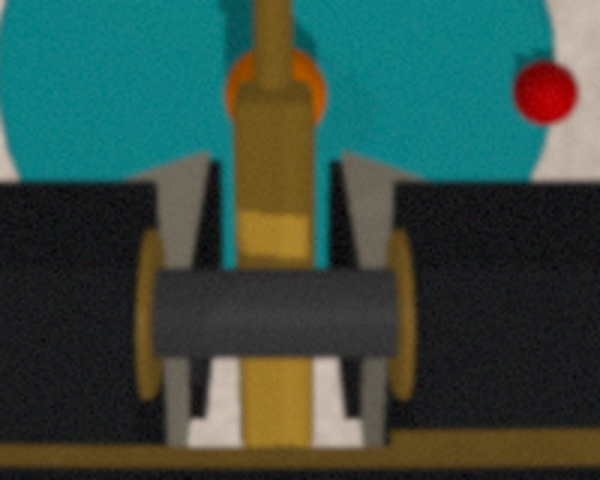

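Bar centred and parallel between pads. I close on it, then lift gently.

```bash
python3 -m handwheel '[[0,0,0,0,0,0,16],[0,0,0,0,0,0,13],[0,0,0,0,0,0,8],[0,0,0,0,0,0,0],[0,0,0,0,0,0,0]]'; python3 -m handwheel '[[0,0,0,0,0,0,0],[0,0,0,0,0,0,0],[0,0,0,0,0,0,0],[0,0,0,0,0,0,0]]'; python3 -m handwheel '[[0,0,-0.004,0,0,0,0],[0,0,-0.012,0,0,0,0],[0,0,-0.022,0,0,0,0],[0,0,-0.03,0,0,0,0],[0,0,-0.034,0,0,0,0]]';python3 - <<'E'
from h import *
q=snap('side','sd8.png');s=snap('scene','sc8.png')
a=cv2.imread('pics/sc8.png')[100:220,280:440];b=cv2.imread('pics/sd8.png')[150:270,200:360]
cv2.imwrite('pics/c8.png',cv2.resize(np.hstack([a,b]),None,fx=2.5,fy=2.5,interpolation=cv2.INTER_CUBIC))
E
python3 pl.py .47 .123 .25 180.7
```

```text
t: 12.5
eef_pos: [0.4714, 0.1239, 0.1452]
ee_rot: [180.0, 0.0, -178.3]
contact_force: [0.7, -0.4, -0.9]
finger_gap: 0.0117
t: 12.9
eef_pos: [0.4713, 0.1239, 0.1452]
ee_rot: [180.0, 0.0, -178.3]
contact_force: [1.4, -0.3, -0.3]
finger_gap: 0.0116
t: 13.4
eef_pos: [0.4714, 0.124, 0.154]
ee_rot: [180.0, 0.0, -178.3]
contact_force: [1.0, 0.0, -2.5]
finger_gap: 0.0119
t 13.5 pos [0.4714 0.124  0.1539] rot [ 1.7999e+02  2.0000e-02 -1.7827e+02] F [ 0.06 -0.83 -3.62] gap 0.0119 q [-27.  19.   7. 116.  -3.  45.  74.]
shift [ 0.006 -0.004 -0.384] turn [0.    0.001 0.036] dist mm 96.1 deg 1.0
```

View pics/c8.png

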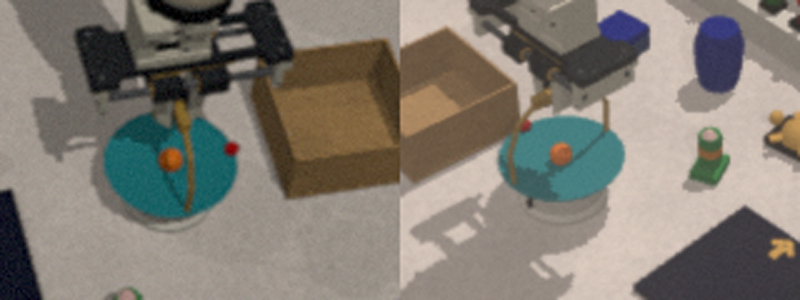

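```bash
python3 -m handwheel '[[0,0,-0.01,0,0,0,0],[0,0,-0.03,0,0,0,0],[0,0,-0.06,0,0,0,0],[0,0,-0.095,0,0,0,0],[0,0,-0.13,0,0,0,0]]'; python3 -m handwheel '[[0,0,-0.035,0,0,0,0],[0,0,-0.07,0,0,0,0],[0,0,-0.105,0,0,0,0],[0,0,-0.135,0,0,0,0],[0,0,-0.155,0,0,0,0]]'; python3 -m handwheel '[[0,0,0,0,0,0,0],[0,0,0,0,0,0,0]]'; python3 pl.py .528 -.107 .225 94;python3 - <<'E'
from h import *
q=snap('side','sd9.png');s=snap('scene','sc9.png')
a=cv2.imread('pics/sc9.png')[70:220,280:440];b=cv2.imread('pics/sd9.png')[120:270,200:360]
cv2.imwrite('pics/c9.png',cv2.resize(np.hstack([a,b]),None,fx=2.5,fy=2.5,interpolation=cv2.INTER_CUBIC))
E
```

```text
t: 14.0
eef_pos: [0.4714, 0.124, 0.1872]
ee_rot: [180.0, 0.0, -178.3]
contact_force: [0.5, 0.4, -2.7]
finger_gap: 0.0118
t: 14.5
eef_pos: [0.4715, 0.124, 0.2258]
ee_rot: [180.0, 0.0, -178.3]
contact_force: [0.5, 0.9, -2.5]
finger_gap: 0.0113
t: 14.7
eef_pos: [0.4712, 0.1239, 0.2248]
ee_rot: [-180.0, -0.0, -178.3]
contact_force: [0.1, 0.4, -2.9]
finger_gap: 0.0116
t 14.7 pos [0.4712 0.1239 0.2248] rot [-1.8000e+02 -1.0000e-02 -1.7827e+02] F [ 0.14  0.37 -2.87] gap 0.0116 q [-27.  14.   8. 111.  -2.  55.  73.]
shift [-0.199 -0.93  -0.001] turn [-0.    -0.     3.062] dist mm 237.8 deg 87.7
```

View pics/c9.png

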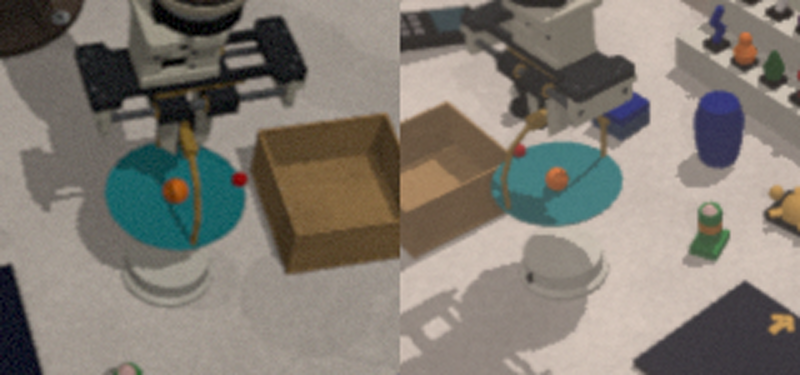

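```bash
python3 -m handwheel '[[-0.002,-0.01,0,0,0,0,0],[-0.006,-0.03,0,0,0,0,0],[-0.013,-0.06,0,0,0,0,0],[-0.021,-0.10,0,0,0,0,0],[-0.032,-0.15,0,0,0,0,0]]'; python3 -m handwheel '[[-0.011,-0.05,0,0,0,0,0],[-0.021,-0.10,0,0,0,0,0],[-0.032,-0.15,0,0,0,0,0],[-0.043,-0.2,0,0,0,0,0],[-0.053,-0.25,0,0,0,0,0]]';python3 -m handwheel '[[-0.011,-0.05,0,0,0,0,0],[-0.021,-0.10,0,0,0,0,0],[-0.032,-0.15,0,0,0,0,0],[-0.043,-0.2,0,0,0,0,0],[-0.053,-0.25,0,0,0,0,0]]';python3 -m handwheel '[[-0.011,-0.05,0,0,0,0,0],[-0.021,-0.10,0,0,0,0,0],[-0.031,-0.145,0,0,0,0,0],[-0.04,-0.185,0,0,0,0,0],[-0.047,-0.22,0,0,0,0,0]]';python3 -m handwheel '[[-0.005,-0.025,0,0,0,0,0],[-0.009,-0.043,0,0,0,0,0],[-0.012,-0.054,0,0,0,0,0],[-0.013,-0.06,0,0,0,0,0],[-0.013,-0.06,0,0,0,0,0]]'; python3 pl.py .528 -.107 .225 94;python3 - <<'E'
from h import *
q=snap('side','sd10.png');s=snap('scene','sc10.png')
a=cv2.imread('pics/sc10.png')[110:260,200:360];b=cv2.imread('pics/sd10.png')[150:300,260:420]
cv2.imwrite('pics/c10.png',cv2.resize(np.hstack([a,b]),None,fx=2.5,fy=2.5,interpolation=cv2.INTER_CUBIC))
E
```

```text
t: 15.3
eef_pos: [0.4806, 0.0857, 0.225]
ee_rot: [-180.0, -0.0, -178.3]
contact_force: [-0.1, -0.3, -3.0]
finger_gap: 0.0115
t: 15.8
eef_pos: [0.4958, 0.0235, 0.225]
ee_rot: [180.0, 0.0, -178.3]
contact_force: [-0.1, 0.2, -3.0]
finger_gap: 0.0116
t: 16.3
eef_pos: [0.5109, -0.0385, 0.2249]
ee_rot: [180.0, 0.0, -178.3]
contact_force: [-0.2, -0.5, -3.0]
finger_gap: 0.0115
t: 16.8
eef_pos: [0.5243, -0.093, 0.2249]
ee_rot: [-180.0, -0.0, -178.3]
contact_force: [-0.3, 0.5, -1.7]
finger_gap: 0.012
t: 17.3
eef_pos: [0.5278, -0.1069, 0.225]
ee_rot: [180.0, 0.0, -178.3]
contact_force: [0.8, -0.4, -2.8]
finger_gap: 0.0118
t 17.3 pos [ 0.5278 -0.1069  0.225 ] rot [ 179.99    0.   -178.27] F [ 0.78 -0.41 -2.84] gap 0.0118 q [ -5.  18.  15. 105.  -5.  57. 103.]
shift [-0.001 -0.001 -0.   ] turn [ 0.    -0.     3.062] dist mm 0.2 deg 87.7
```

View pics/c10.png

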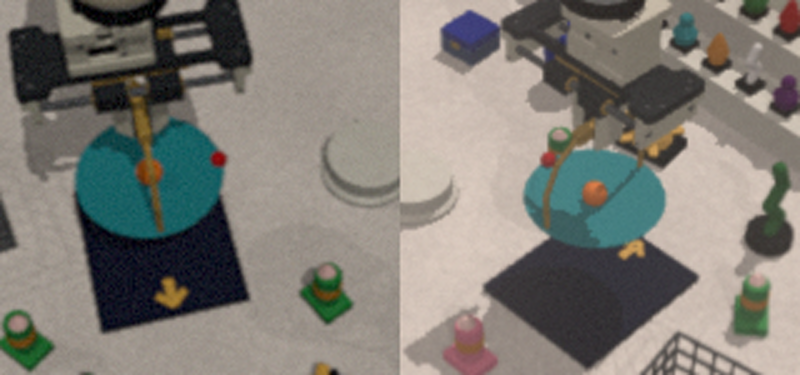

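```bash
python3 -m handwheel '[[0,0,0,0,0,0.03,0],[0,0,0,0,0,0.09,0],[0,0,0,0,0,0.18,0],[0,0,0,0,0,0.3,0],[0,0,0,0,0,0.42,0]]'; python3 -m handwheel '[[0,0,0,0,0,0.12,0],[0,0,0,0,0,0.24,0],[0,0,0,0,0,0.36,0],[0,0,0,0,0,0.48,0],[0,0,0,0,0,0.6,0]]'; python3 -m handwheel '[[0,0,0,0,0,0.12,0],[0,0,0,0,0,0.24,0],[0,0,0,0,0,0.36,0],[0,0,0,0,0,0.48,0],[0,0,0,0,0,0.6,0]]'; python3 -m handwheel '[[0,0,0,0,0,0.12,0],[0,0,0,0,0,0.24,0],[0,0,0,0,0,0.36,0],[0,0,0,0,0,0.48,0],[0,0,0,0,0,0.6,0]]'; python3 -m handwheel '[[0,0,0,0,0,0.12,0],[0,0,0,0,0,0.24,0],[0,0,0,0,0,0.36,0],[0,0,0,0,0,0.48,0],[0,0,0,0,0,0.58,0]]';python3 -m handwheel '[[0,0,0,0,0,0.09,0],[0,0,0,0,0,0.16,0],[0,0,0,0,0,0.21,0],[0,0,0,0,0,0.245,0],[0,0,0,0,0,0.26,0]]'; python3 pl.py .528 -.107 .225 94;python3 - <<'E'
from h import *
q=snap('side','sd11.png');s=snap('scene','sc11.png');w_=snap('wrist','wr11.png')
a=cv2.imread('pics/sc11.png')[110:260,200:360];b=cv2.imread('pics/sd11.png')[150:300,260:420]
cv2.imwrite('pics/c11.png',cv2.resize(np.hstack([a,b]),None,fx=2.5,fy=2.5,interpolation=cv2.INTER_CUBIC))
E
```

```text
t: 17.9
eef_pos: [0.5278, -0.1068, 0.225]
ee_rot: [180.0, 0.0, 169.5]
contact_force: [-0.7, 0.3, -2.7]
finger_gap: 0.012
t: 18.4
eef_pos: [0.5278, -0.1068, 0.225]
ee_rot: [180.0, 0.0, 152.3]
contact_force: [0.7, 0.1, -2.7]
finger_gap: 0.0118
t: 18.9
eef_pos: [0.5278, -0.1068, 0.225]
ee_rot: [180.0, -0.0, 135.1]
contact_force: [0.4, -1.3, -2.3]
finger_gap: 0.0113
t: 19.4
eef_pos: [0.5278, -0.1068, 0.225]
ee_rot: [180.0, -0.0, 117.9]
contact_force: [0.1, -0.3, -2.5]
finger_gap: 0.0113
t: 19.9
eef_pos: [0.5278, -0.1068, 0.225]
ee_rot: [180.0, -0.0, 101.3]
contact_force: [0.5, 0.4, -3.0]
finger_gap: 0.0119
t: 20.4
eef_pos: [0.5278, -0.1069, 0.225]
ee_rot: [180.0, -0.0, 94.0]
contact_force: [-0.4, -0.4, -2.8]
finger_gap: 0.0116
t 20.4 pos [ 0.5278 -0.1069  0.225 ] rot [180.    -0.    94.02] F [-0.39 -0.43 -2.83] gap 0.0116 q [-20.  20.  34. 106. -13.  58.  24.]
shift [-0.001  0.001 -0.   ] turn [ 0.    -0.     0.001] dist mm 0.2 deg 0.0
```

View pics/c11.png

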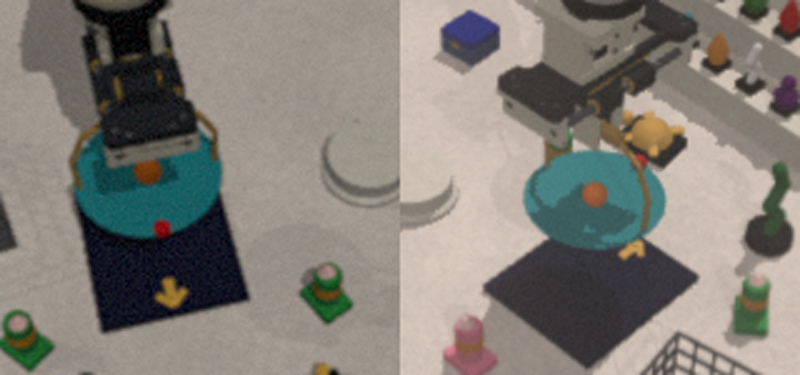

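View pics/wr11.png

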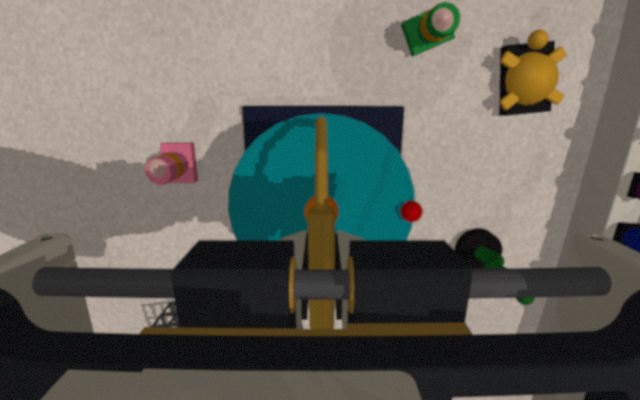

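```bash
python3 - <<'E'
from h import *
np.set_printoptions(precision=4,suppress=True)
q=ctrl.get_image('side');s=ctrl.get_image('scene');wr=ctrl.get_image('wrist')
S=lambda u,v:(u/2.5+200-.3,v/2.5+110-.3);Q=lambda u,v:((u-400)/2.5+260-.3,v/2.5+150-.3)
b=tri([s,q],[S(162,229),Q(641,161)]);m=tri([s,q],[S(148,172),Q(595,195)]);print('bead',b,'marble',m)
print('disc',tri([s,q],[S(149,172),Q(595,199)]))
d=b[0]-m[0];print(np.degrees(np.arctan2(d[1],d[0])))
# pad corners both views
print('pad scene', ray(s,S(103,330),.01),ray(s,S(248,298),.01)); print('side',ray(q,Q(486,287),.01),ray(q,Q(589,367),.01),ray(q,Q(697,276),.01))
print(ctrl.state()['t'])
E
```

```text
bead (array([ 0.5938, -0.1037,  0.1338]), [np.float64(0.0007597513799898232), np.float64(0.0007597513799897365)]) marble (array([ 0.5269, -0.1082,  0.1313]), [np.float64(0.0005519894412828382), np.float64(0.0005519894412827972)])
disc (array([ 0.5254, -0.1083,  0.1278]), [np.float64(0.001827704139052551), np.float64(0.0018277041390525272)])
3.824298151362689
pad scene [ 0.6179 -0.1739  0.01  ] [ 0.6088 -0.0294  0.01  ]
side [ 0.438  -0.0453  0.01  ] [ 0.4472 -0.1922  0.01  ] [ 0.6144 -0.1775  0.01  ]
20.7
```

```bash
python3 -m handwheel '[[0,0,0,0,0,0,0],[0,0,0,0,0,0,0],[0,0,0,0,0,0,0],[0,0,0,0,0,0,0],[0,0,0,0,0,0,0]]'; python3 - <<'E'
from h import *
snap('scene','sc12.png');snap('side','sd12.png')
E
```

```text
t: 21.2
eef_pos: [0.5278, -0.107, 0.225]
ee_rot: [-180.0, -0.0, 94.1]
contact_force: [-0.4, -0.7, -2.7]
finger_gap: 0.0119
```

View pics/sc12.png

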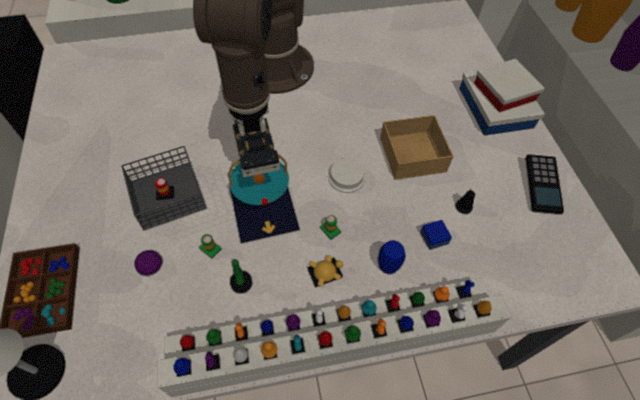

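The red figurine stands in the basket at (163,188). The dish is over the pad at (259,182), with its bead at (265,201) in line with the arrow at (268,227). The bystanders are where they were.

```bash
python3 -c "
from rig import ctrl
print(ctrl.sign_off())"
```

```text
the job is handed in; nothing more can be done
None
```

I dropped the chipped red figurine into the wire basket, where it stands upright. I then lifted the teal dish by its handle, carried it over the cleared pad and turned it about 88°. I handed the job in at about 21 s, still holding the dish there.

The last checks, made from the scene and side pictures and the robot's state:

| Check | Dish | Target |
|---|---|---|
| Position over pad (x, y) | about (0.527, −0.108) m | pad centre (0.528, −0.109) m; averaging in the wrist view gives y −0.107 m |
| Direction of the red bead | 3.8° | arrow about 4° |
| Height of the underside above the pad | about 9.9–10.1 cm | 10 cm |

- **Dish and marble:** the tool is level and still. The marble shows in the middle of the dish.
- **Bystanders:** by eye they stand where they were in the first picture, and no force beyond the dish's weight showed.
- **Disagreement:** the three cameras differed by up to 9 mm on the pad's y position. The wrist view read −0.103, the scene view −0.107 and the side view −0.112, so I used a middle value. No check failed.

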